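# Stack the turned tote on the sample tote

## Robot

A 6-joint arm with a two-finger parallel gripper is mounted at the origin on the work surface. World frame = base frame: x ahead of the robot, y to its left, z up, the work surface at z = 0. Lengths are in m, angles in rad, forces in N, time in s.
With the tool pointing down it reaches from about 0.325 to 0.85 m from the base axis. Payload 4.4 kg.
Tool frame: the origin (TCP) lies midway between the tips of the shut fingers; the grasp point (between the pads) lies 19 mm behind it (manip.pinch_z is the distance from the TCP to the grasp point, in m); z points along the fingers, y is the line along which they close (so a half turn about z gives the same grasp; the last joint's range is limited). The gripper opens to 94 mm and grips with 3 to 60 N. Pads are 16 mm wide; open, the fingers measure 119 mm over their backs; the gripper's body (75 mm by 177 mm) begins 78 mm behind the grasp point.
Start: joints at [1.083, 0.207, 1.542, -0, 1.393, -0.15], TCP at [0.191, 0.543, 0.205] pointing down, gripper open.
Joint ranges: [-2.73, 2.73], [-0.86, 2.22], [0.23, 2.46], [-1.11, 4.25], [0.08, 2.63], [-2.82, 2.82]. Speed limits (rad/s): [2.79, 2.79, 3.14, 3.14, 3.14, 3.14].

## Interface

Orientations are given as [roll, pitch, yaw] about the fixed x, y, z axes, in that order (R = Rz(yaw) Ry(pitch) Rx(roll)).
In Python, from plant import manip gives the robot as it stands. The module is installed in compiled form; this text tells all that it offers.
- The arm moves only by the tool jog_arm, never from a script. Its argument "deltas" is a list of rows, each an object of numbers: "tx", "ty", "tz": the shift along the tool's x, y, z normalised to -1 to 1, where 1 is 0.15 m; "ax", "ay", "az": the turn, a rotation vector about the tool's x, y, z normalised to -1 to 1, where 1 is 360 degrees; "jaw": the opening, from -1 (shut) to 1 (fully open), so that 0 is half open. A call has exactly 10 rows; each row is the pose to reach, as a shift and turn from the pose commanded when the call began, along the tool's axes at that moment, turning the shorter way round; what a row does not reach only later rows make up. A row lasts 1/12 s, in which the tool goes at most 41.7 mm and 7.16 degrees, less where a joint would pass 70% of its speed; a pose out of reach is approached as far as the arm can. A call with a number of a shift or a turn outside -1 to 1 is refused whole. A call with a gripper value outside its range is refused whole. The fingers move at their own pace and stop on an object; the grip force is fixed at half the most. Time passes only in rows, so rows that repeat a pose let the fingers close, or fill a call up. It gives the time, the measured TCP pose, the force, the opening and the grip force at its end, in the units of the state.
- manip.state(): the state, without advancing time (a new reading comes with each control period).
- manip.read_camera(name): name is "side" or "top" or "wrist"; returns the picture (480x640x3 uint8, red, green, blue); there is no depth.
- manip.camera_params(name): a dict with "fovy" (degrees; the focal length in pixels is half the picture's height over the tangent of half this angle, whatever the lens; pixels are square), "cx", "cy" (the principal point, pixels), "k1" (the pictures are not rectified: a ray, as slopes to the right and down, at radius r is drawn at 1 + k1 r^2 times it, then the intrinsics apply), "R" (3x3) and "t" (3): a world point X has camera coordinates R X + t. Camera axes: x right, y down, z forward; pixel columns grow to the right and rows downward; lengths in m; the calibration is good to about 2 mm. A picture is of the moment at which its call begins: read the wrist's pose just before it. camera_params takes no time and is no camera call; for the wrist camera it gives the pose at the moment of the call.
- manip.hand_in(): hands the job in; it is judged then, once.
The state is a dict: "time_s": time; "q": joint angles; "qvel": joint speeds; "joint_efforts": joint torques, N m; "ee_pos": TCP position; "eef_rot": TCP orientation; "wrist_force": force on the tool from outside, world axes, zero at the start; "torque": the same for the moment, N m; "opening": finger opening in m; "grip_force": force on a finger pad.
Only numpy, scipy, OpenCV 4.12 (cv2) and the standard library are available. Lean on these libraries where they do the work, as an engineer would, in place of code of your own. Each camera call takes 0.05 s, during which the arm holds its last target. There are 200 camera calls.

## Task

Stack the empty tote on top of the tote that holds the sample jars, turned half round from it (low fronts at opposite ends), so that its feet stand locked on the lower tote's ledges instead of dropping inside onto the jars. Set it down gently without dropping it, let go, and leave the lower tote where it stands with its jars upright, and the other things on the bench alone.

Things in the scene. Friction and masses are not known exactly. Their poses are not given: they have to be found in the camera images.
- loaded_tote: lower, LOADED grey plastic tote with three jars, loose on the bench, 0.45 kg plus jars. Open top, 80 mm high; rim x -87..87, y -66.5..66.5 mm, plus a back grip to x -97. Back (-x) wall 80 mm high, front (+x) wall cut down to 46 mm: this shows which way round it stands. Origin: centre of the underside, z up, +x to the low front.
- loaded_tote_ledges (a point): middle of the loaded tote's mouth, 74 mm above its underside, at the height of the ledges along its long rims (y 50..63.5 mm each side, inside a lip up to 80 mm). Gaps in the ledges, 26 mm long, lie at x = +66 and -36 mm: a tote put on the same way round drops its feet through these and nests; turned half round it stands on the ledges.
- empty_tote: EMPTY tote, same shape as the loaded one, 0.18 to 0.36 kg, on the bench. Origin: centre of the underside, z up, +x to its low front. Four feet, 20 mm long, stand out of the narrower lower body (x +-80, y +-46) to y = +-59 mm, at x = +66 and -36 mm, 38 mm high. Stacked right, its underside is 74 mm above the lower one's and it has 4 to 5 mm play each way.
- empty_tote_center (a point): centre of the empty tote, 40 mm above its underside, axes as the tote's; it balances 6 mm behind (-x). Solid blocks to grip from above, their tops at 80 and bottoms at 44 mm above its underside: mid long sides (x -21..21, y 50..66.5 and y -66.5..-50 mm, 16.5 mm thick) and mid back wall (x -97..-84, y -18..18 mm, 13 mm thick).
- empty_tote_front (a point): middle of the empty tote's low front wall, 87 mm ahead (+x) of the centre, 40 mm above its underside
- sample_jar0: lidded sample jar, 34 mm across, 48 mm high, 60 g, standing loose on the floor of the loaded tote; origin at the centre of its underside, z up
- sample_jar1: lidded sample jar, 34 mm across, 48 mm high, 60 g, standing loose on the floor of the loaded tote; origin at the centre of its underside, z up
- sample_jar2: lidded sample jar, 34 mm across, 48 mm high, 60 g, standing loose on the floor of the loaded tote; origin at the centre of its underside, z up
- slide_box: bystander: closed white microscope slide box, 85 x 100 x 34 mm, origin at the centre of its underside
- stain_bottle: bystander: amber bottle, 56 mm across, 100 mm high, origin at the centre of its underside
- tip_box: bystander: clear plastic pipette tip box, 85 x 120 x 50 mm, origin at the centre of its underside
There are look-alikes about, which are no part of the job. Leave any turquoise look-alike of the sample_jar0 alone.

How it is judged:
At the end, for the whole second after the job is handed in: The empty tote rests level (0.05 rad) on the loaded one, turned half round, centred within 8 mm each way, its bottom 70 to 77.5 mm above the lower bottom; the loaded tote flat and within 40 mm of its start, its jars upright (0.2 rad) on its floor; all at rest (x of empty_tote in the frame of loaded_tote between -0.008 and 0.008 m and y of empty_tote in the frame of loaded_tote between -0.008 and 0.008 m and z of empty_tote in the frame of loaded_tote between 0.07 and 0.0775 m and x of empty_tote_front in the frame of loaded_tote below -0.07 m and angle between each of empty_tote, loaded_tote's own z axis and vertical below 0.05 rad and height (world z) of loaded_tote below 0.004 m and distance of loaded_tote from where it was at the start of the episode below 0.04 m and linear speed of each of empty_tote, loaded_tote below 0.02 m/s and angle between each of sample_jar0, sample_jar1, sample_jar2's own z axis and vertical below 0.2 rad and z of each of sample_jar0, sample_jar1, sample_jar2 in the frame of loaded_tote below 0.01 m); the robot touches nothing.
It fails at once if the empty tote is dropped (over 0.6 m/s with the fingers off it) (linear speed of empty_tote above 0.6 m/s and contact force between the fingers and empty_tote below 0.05 N).
It fails at once if the slide box is shoved more than 30 mm or tipped (distance of slide_box from where it was at the start of the episode above 0.03 m or angle between slide_box's own z axis and vertical above 0.4 rad).
It fails at once if the stain bottle is shoved more than 30 mm or tipped (distance of stain_bottle from where it was at the start of the episode above 0.03 m or angle between stain_bottle's own z axis and vertical above 0.4 rad).
It fails at once if the tip box is shoved more than 30 mm or tipped (distance of tip_box from where it was at the start of the episode above 0.03 m or angle between tip_box's own z axis and vertical above 0.4 rad).
It also fails if it takes over 48 s, if anything falls off the work surface, if the arm or the gripper's body presses on something with over 40 N, if the wrist force passes 120 N, or if a joint passes its speed limit or range.

## Working session

There is one attempt and no reset: what is moved stays moved. The work goes in short steps, Python scripts to look and compute and a tool call to move; the robot and the scene stay as the last step left them, time stands still between calls to the robot, and variables do not carry over. Pictures are saved under pics/ and viewed, at most 10 in all, crops included, and the job is handed in when it is done.

Besides the shell and the picture viewer there is one more tool, called after "Emit:" as a command line: name --argument value ..., lists and objects as JSON in quotes. jog_arm: Moves the arm, as the interface text tells. Its arguments: {"type":"object","properties":{"deltas":{"type":"array"}},"required":["deltas"]}

```bash
mkdir -p pics; python3 - <<'E'
from plant import manip
import cv2,json
print(manip.state())
for n in("top","side"):
    im=manip.read_camera(n); cv2.imwrite(f"pics/{n}0.png",im[:,:,::-1])
    p=manip.camera_params(n); print(n,p)
print(manip.pinch_z)
E
```

```text
{'time_s': 0.0, 'q': array([ 1.08250107e+00,  2.07404038e-01,  1.54292119e+00, -1.24583762e-05,
        1.39348582e+00, -1.50489059e-01]), 'qvel': array([-0.00028386,  0.00066983,  0.00018413,  0.00145292,  0.0022715 ,
       -0.00044677]), 'joint_efforts': array([-1.16112988e-03, -3.70867610e+01, -2.81420839e+01,  6.96287211e-02,
        3.59243341e-02, -1.80094835e-04]), 'ee_pos': array([0.19019886, 0.54179377, 0.20431541]), 'eef_rot': array([-3.13939749e+00, -3.20465678e-04,  2.80378832e+00]), 'wrist_force': array([-0.17519594,  0.02017101,  0.37968235]), 'torque': array([-0.00636779,  0.02817152, -0.03862843]), 'grip_force': 0.0, 'opening': 0.09418861581629498}
top {'fovy': 57.601354139237586, 'cx': 320.95368651558766, 'cy': 245.83159102574956, 'k1': -0.010810031483731452, 'R': array([[-0.00246659, -0.99993003,  0.01156923],
       [-0.99667642,  0.0015162 , -0.08144827],
       [ 0.08142503, -0.01173168, -0.99661042]]), 't': array([-0.00284416,  0.58776754,  1.00502281])}
side {'fovy': 51.3456423507751, 'cx': 316.5126332921974, 'cy': 236.27836548630003, 'k1': 0.04896932996857527, 'R': array([[-0.88602285, -0.46353376,  0.00999787],
       [-0.26982063,  0.49797348, -0.82414759],
       [ 0.37704156, -0.73291123, -0.56628685]]), 't': array([0.49212904, 0.22466009, 1.04606094])}
0.0188
```

View pics/top0.png

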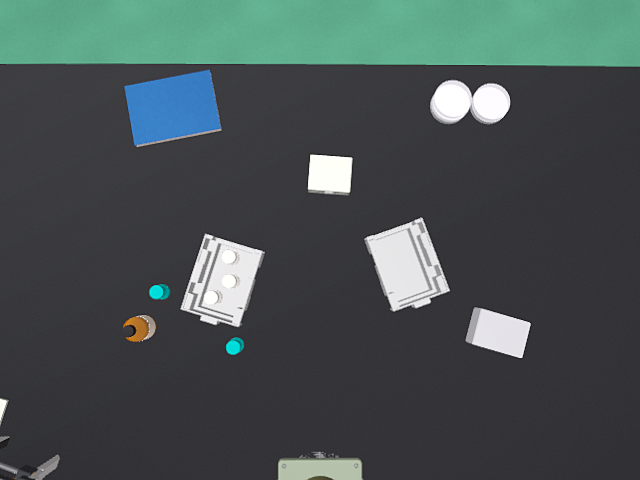

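View pics/side0.png

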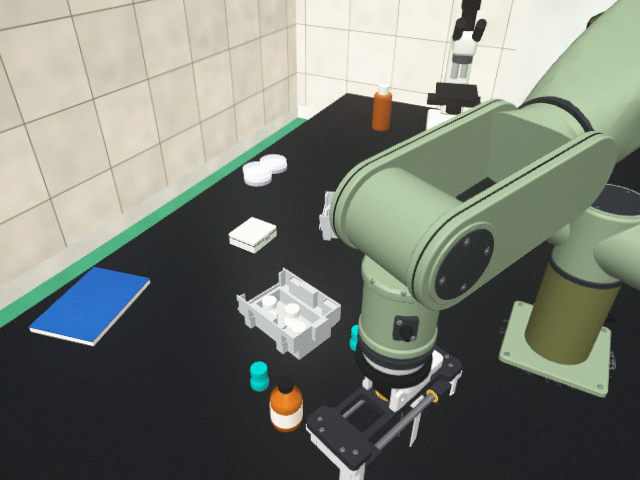

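The totes are at about (222,280), with three white-lidded jars, and (407,264), empty. The turquoise look-alike jars are at (159,292) and (234,346), and the stain bottle is at (138,328). The tip box or slide box could be the pale box at (498,333) or the one at (330,174). Next is a close crop of both totes.

```bash
cat > h.py <<'E'
import numpy as np,cv2
from plant import manip
def ray(n,uv,p=None):
    p=p or manip.camera_params(n); f=240/np.tan(np.radians(p["fovy"])/2)
    d=(np.atleast_2d(uv).astype(float)-[p["cx"],p["cy"]])/f; s=d.copy()
    for _ in range(20): s=d/(1+p["k1"]*(s**2).sum(1,keepdims=True))
    R=np.array(p["R"]); return -R.T@p["t"], np.c_[s,np.ones(len(s))]@R
def plane(n,uv,z,p=None):
    o,d=ray(n,uv,p); return o+d*((z-o[2])/d[:,2])[:,None]
def proj(n,X,p=None):
    p=p or manip.camera_params(n); f=240/np.tan(np.radians(p["fovy"])/2)
    c=np.atleast_2d(X)@np.array(p["R"]).T+p["t"]; s=c[:,:2]/c[:,2:]
    return s*(1+p["k1"]*(s**2).sum(1,keepdims=True))*f+[p["cx"],p["cy"]]
E
python3 - <<'E'
from h import *
im=cv2.imread("pics/top0.png")
a=cv2.resize(im[222:338,170:278],None,fx=3.6,fy=5,interpolation=cv2.INTER_CUBIC)
f=5
a=cv2.resize(im[222:338,172:252+20],None,fx=4,fy=4,interpolation=cv2.INTER_CUBIC)
b=cv2.resize(im[210:326,358:458],None,fx=4,fy=4,interpolation=cv2.INTER_CUBIC)
cv2.imwrite("pics/crop.png",np.hstack([a,b]))
g=cv2.cvtColor(im,cv2.COLOR_BGR2HSV); m=((g[...,2]>100)&(g[...,1]<40)).astype(np.uint8)
for c in cv2.findContours(m,0,2)[0]:
    if cv2.contourArea(c)<1000 or c[:,0,1].min()<120 or c[:,0,1].max()>400: continue
    r=cv2.minAreaRect(c); B=cv2.boxPoints(r); print(r,cv2.contourArea(c)); print(plane("top",B,.08).round(4).tolist())
E
```

```text
((497.7208251953125, 331.9371032714844), (60.31610107421875, 37.81413269042969), 15.708637237548828) 2138.5
[[0.3704, -0.3167, 0.08], [0.4498, -0.3418, 0.08], [0.4134, -0.4703, 0.08], [0.3342, -0.4444, 0.08]]
((221.41558837890625, 282.3070373535156), (63.9117431640625, 85.21566009521484), 17.281497955322266) 4955.0
[[0.4346, 0.3103, 0.08], [0.6142, 0.2583, 0.08], [0.5716, 0.122, 0.08], [0.3931, 0.176, 0.08]]
((407.1175842285156, 266.1812744140625), (84.32701873779297, 63.08244323730469), 69.829345703125) 4859.5
[[0.6018, -0.0973, 0.08], [0.6508, -0.2312, 0.08], [0.4736, -0.2922, 0.08], [0.4263, -0.1597, 0.08]]
((329.60302734375, 174.3594970703125), (42.993324279785156, 38.22859573364258), 4.23639440536499) 1556.0
[[0.7052, 0.0283, 0.08], [0.7929, 0.0219, 0.08], [0.7856, -0.0753, 0.08], [0.6979, -0.0682, 0.08]]
```

View pics/crop.png

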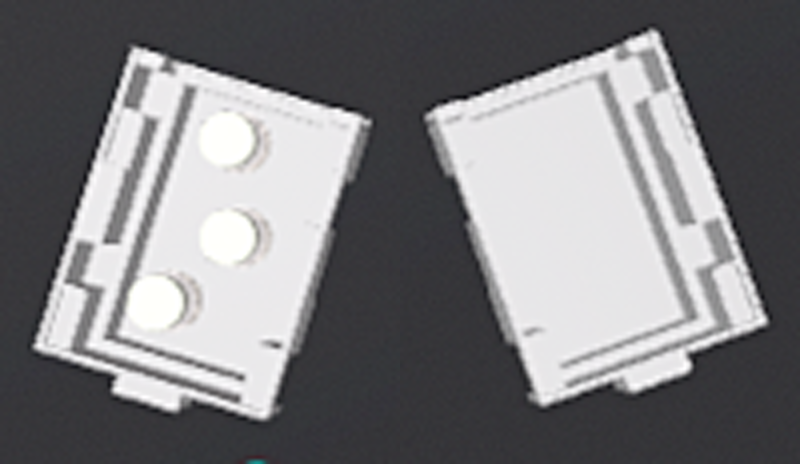

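The crop shows both totes with the back-grip tab at the bottom, on the robot side. The loaded tab is near full-image (208,320) and the empty one near (420,303), so both low fronts (+x) face away from the robot. The tote with jars is the left one and the empty tote the right. My estimates from the rim plane are loaded (.510,.219), yaw −16.4°, and empty (.545,−.197), yaw 19.3°. I'll refine both with the wrist camera.

```bash
cat >> h.py <<'E'
from scipy.spatial.transform import Rotation as Ro
def go(pos,yaw,cur=None):
    s=manip.state(); R=Ro.from_euler("xyz",s["eef_rot"]); 
    t=R.inv().apply(np.array(pos)-s["ee_pos"])/.15
    a=(R.inv()*Ro.from_euler("xyz",[np.pi,0,yaw])).as_rotvec()/(2*np.pi)
    print("tcp",s["ee_pos"].round(4),s["eef_rot"].round(4),"t",s["time_s"]); print("t",t.round(4),"a",a.round(4),"rows",np.linalg.norm(t)*.15/.0417,np.linalg.norm(a)*360/7.16)
E
python3 - <<'E'
from h import *
p=manip.camera_params("wrist"); s=manip.state(); R=Ro.from_euler("xyz",s["eef_rot"])
o=-np.array(p["R"]).T@p["t"]; print("cam in tool",R.inv().apply(o-s["ee_pos"]),"axis",R.inv().apply(np.array(p["R"])[2]),"x",R.inv().apply(np.array(p["R"])[0]),p["fovy"])
go((.51,.21,.33),2.854)
E
```

```text
cam in tool [ 8.36561935e-02 -3.69018199e-07 -1.78945755e-01] axis [-2.87371064e-01  7.25655608e-04  9.57819056e-01] x [-3.01879302e-04  9.99999595e-01 -8.48183887e-04] 64.23929387326392
tcp [0.1902 0.5418 0.2044] [-3.1395e+00 -3.0000e-04  2.8038e+00] t 0.1
t [-2.7442 -1.3824 -0.8354] a [-0.0003 -0.0001 -0.008 ] rows 11.45423102048737 0.4021310906506208
```

Emit:
jog_arm --deltas '[{"tx":-0.2,"ty":-0.1,"tz":-0.2,"jaw":1},{"tx":-0.4,"ty":-0.2,"tz":-0.4,"jaw":1},{"tx":-0.6,"ty":-0.3,"tz":-0.6,"jaw":1},{"tx":-0.8,"ty":-0.4,"tz":-0.84,"jaw":1},{"tx":-1,"ty":-0.5,"tz":-0.84,"jaw":1},{"tx":-1,"ty":-0.6,"tz":-0.84,"jaw":1},{"tx":-1,"ty":-0.7,"tz":-0.84,"jaw":1},{"tx":-1,"ty":-0.8,"tz":-0.84,"jaw":1},{"tx":-1,"ty":-0.9,"tz":-0.84,"jaw":1},{"tx":-1,"ty":-0.9,"tz":-0.84,"jaw":1}]'

```text
schema error: expected keys tx, ty, tz, ax, ay, az, jaw
```

Emit:
jog_arm --deltas '[{"tx":-0.25,"ty":-0.1,"jaw":1},{"tx":-0.5,"ty":-0.2,"jaw":1},{"tx":-0.75,"ty":-0.3,"jaw":1},{"tx":-1,"ty":-0.4,"jaw":1},{"tx":-1,"ty":-0.44,"jaw":1},{"tx":-1,"ty":-0.44,"jaw":1},{"tx":-1,"ty":-0.44,"jaw":1},{"tx":-1,"ty":-0.44,"az":-0.008,"jaw":1},{"tx":-1,"ty":-0.44,"az":-0.008,"jaw":1},{"tx":-1,"ty":-0.44,"az":-0.008,"jaw":1}]'

```text
schema error: expected keys tx, ty, tz, ax, ay, az, jaw
```

Emit:
jog_arm --deltas '[{"tx":-0.2,"jaw":1},{"tx":-0.4,"jaw":1},{"tx":-0.43,"jaw":1},{"tx":-0.43,"jaw":1},{"tx":-0.43,"jaw":1},{"tx":-0.43,"jaw":1},{"tx":-0.43,"jaw":1},{"tx":-0.43,"jaw":1},{"tx":-0.43,"jaw":1},{"tx":-0.43,"jaw":1}]'

```text
schema error: expected keys tx, ty, tz, ax, ay, az, jaw
```

```bash
python3 - <<'E'
from h import *
import pickle
p=manip.camera_params("wrist"); im=manip.read_camera("wrist")[:,:,::-1]
cv2.imwrite("pics/w1.png",im); pickle.dump(p,open("w1.pkl","wb"))
s=manip.state(); print(s["ee_pos"],s["eef_rot"],s["time_s"])
E
```

```text
[0.19024753 0.54195415 0.20455884] [-3.13984039e+00 -2.64110811e-04  2.80382035e+00] 0.15
```

View pics/w1.png

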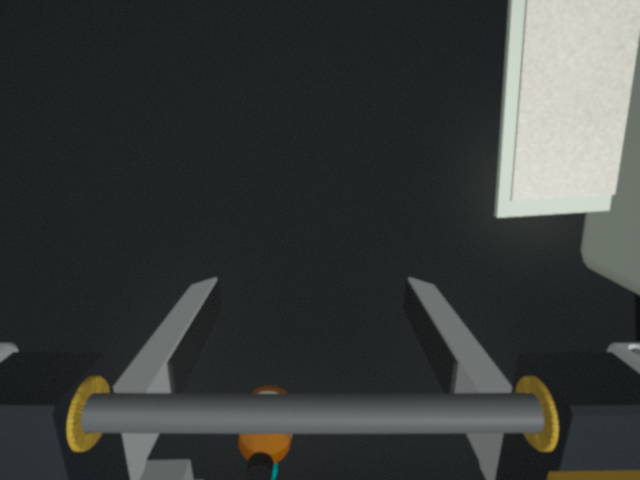

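The wrist view shows the fingertips at about row 280. The clear field lies above that row, on the +tool-x side. I'll use full rows from now on.

Emit:
jog_arm --deltas '[{"tx":-0.2,"ty":-0.1,"tz":-0.2,"ax":0,"ay":0,"az":0,"jaw":1},{"tx":-0.4,"ty":-0.2,"tz":-0.4,"ax":0,"ay":0,"az":0,"jaw":1},{"tx":-0.6,"ty":-0.3,"tz":-0.6,"ax":0,"ay":0,"az":0,"jaw":1},{"tx":-0.8,"ty":-0.4,"tz":-0.84,"ax":0,"ay":0,"az":0,"jaw":1},{"tx":-1,"ty":-0.5,"tz":-0.84,"ax":0,"ay":0,"az":0,"jaw":1},{"tx":-1,"ty":-0.6,"tz":-0.84,"ax":0,"ay":0,"az":0,"jaw":1},{"tx":-1,"ty":-0.7,"tz":-0.84,"ax":0,"ay":0,"az":0,"jaw":1},{"tx":-1,"ty":-0.8,"tz":-0.84,"ax":0,"ay":0,"az":0,"jaw":1},{"tx":-1,"ty":-0.9,"tz":-0.84,"ax":0,"ay":0,"az":0,"jaw":1},{"tx":-1,"ty":-0.9,"tz":-0.84,"ax":0,"ay":0,"az":0,"jaw":1}]'

```text
time_s: 0.98
ee_pos: [0.2867, 0.3636, 0.3315]
eef_rot: [-3.141, 0.0, 2.802]
wrist_force: [0.1, 0.7, -0.6]
opening: 0.0943
grip_force: 0.0
```

Emit:
jog_arm --deltas '[{"tx":-0.2,"ty":-0.1,"tz":0,"ax":0,"ay":0,"az":0,"jaw":1},{"tx":-0.4,"ty":-0.2,"tz":0,"ax":0,"ay":0,"az":0,"jaw":1},{"tx":-0.6,"ty":-0.3,"tz":0,"ax":0,"ay":0,"az":0,"jaw":1},{"tx":-0.8,"ty":-0.4,"tz":0,"ax":0,"ay":0,"az":0,"jaw":1},{"tx":-1,"ty":-0.4,"tz":0,"ax":0,"ay":0,"az":0,"jaw":1},{"tx":-1,"ty":-0.4,"tz":0,"ax":0,"ay":0,"az":0,"jaw":1},{"tx":-1,"ty":-0.4,"tz":0,"ax":0,"ay":0,"az":0,"jaw":1},{"tx":-1,"ty":-0.4,"tz":0,"ax":0,"ay":0,"az":-0.008,"jaw":1},{"tx":-1,"ty":-0.4,"tz":0,"ax":0,"ay":0,"az":-0.008,"jaw":1},{"tx":-1,"ty":-0.4,"tz":0,"ax":0,"ay":0,"az":-0.008,"jaw":1}]'

```text
time_s: 1.82
ee_pos: [0.4082, 0.26, 0.3314]
eef_rot: [3.141, -0.0, 2.855]
wrist_force: [0.2, 0.3, -0.8]
opening: 0.094
grip_force: 0.0
```

Emit:
jog_arm --deltas '[{"tx":-0.2,"ty":0,"tz":0,"ax":0,"ay":0,"az":0,"jaw":1},{"tx":-0.4,"ty":0,"tz":0,"ax":0,"ay":0,"az":0,"jaw":1},{"tx":-0.6,"ty":0,"tz":0,"ax":0,"ay":0,"az":0,"jaw":1},{"tx":-0.8,"ty":0,"tz":0,"ax":0,"ay":0,"az":0,"jaw":1},{"tx":-1,"ty":0,"tz":0,"ax":0,"ay":0,"az":0,"jaw":1},{"tx":-1,"ty":0,"tz":0,"ax":0,"ay":0,"az":0,"jaw":1},{"tx":-1,"ty":0,"tz":0,"ax":0,"ay":0,"az":0,"jaw":1},{"tx":-1,"ty":0,"tz":0,"ax":0,"ay":0,"az":0,"jaw":1},{"tx":-1,"ty":0,"tz":0,"ax":0,"ay":0,"az":0,"jaw":1},{"tx":-1,"ty":0,"tz":0,"ax":0,"ay":0,"az":0,"jaw":1}]'

```text
time_s: 2.65
ee_pos: [0.5518, 0.2174, 0.3321]
eef_rot: [3.141, 0.0, 2.855]
wrist_force: [-0.4, 0.8, 0.1]
opening: 0.0941
grip_force: 0.0
```

```bash
python3 - <<'E'
from h import *
import pickle
p=manip.camera_params("wrist"); im=manip.read_camera("wrist")[:,:,::-1]
cv2.imwrite("pics/w2.png",im); pickle.dump(p,open("w2.pkl","wb"))
s=manip.state(); print(s["ee_pos"],s["eef_rot"],s["time_s"])
E
```

```text
[0.55187921 0.21732105 0.33208502] [3.14109810e+00 5.99262861e-04 2.85531524e+00] 2.7
```

View pics/w2.png

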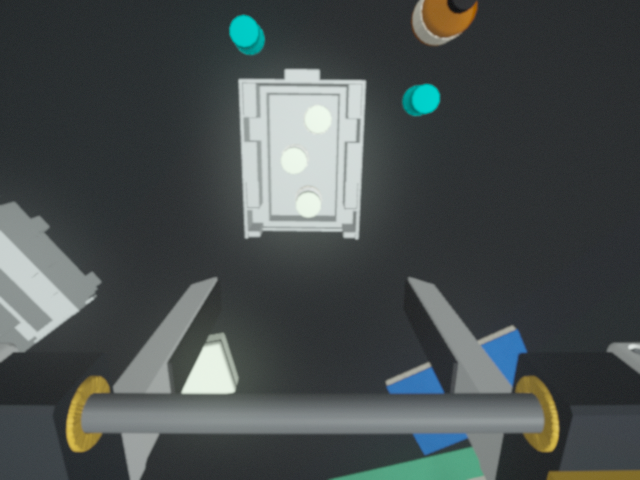

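The wrist view shows the loaded tote squarely. Its back rim corners are at about (239,80) and (366,81), the grip tab at (302,75) and the front at row ~235, with three jars upright. Next I'll measure the edges on the rim plane.

```bash
cat > m.py <<'E'
from h import *
import pickle,sys
def meas(fn,p,x0,x1,y0,y1,yaw,sgn):
    g=cv2.imread(fn); h=cv2.cvtColor(g,cv2.COLOR_BGR2HSV); m=((h[...,2]>90)&(h[...,1]<60)).astype(np.uint8)
    k=np.zeros_like(m); k[y0:y1,x0:x1]=m[y0:y1,x0:x1]
    n,l,st,_=cv2.connectedComponentsWithStats(k); i=1+np.argmax(st[1:,4]); k=l==i; print("bbox",st[i])
    ys,xs=np.nonzero(k); E=np.array([np.cos(yaw),np.sin(yaw)]); N=np.array([-E[1],E[0]])
    P=plane("wrist",np.c_[xs,ys],.08,p)[:,:2]; a,b=P@E,P@N
    L=[];
    for t in np.arange(a.min()+.004,a.max(),.012):
        s=abs(a-t)<.002; L.append((t,b[s].min(),b[s].max(),b[s].max()-b[s].min()))
    L=np.array(L); print("along",a.min(),a.max(),a.max()-a.min()); print(L.round(4))
    # back edge of the rim body: away from grip
    for o in(-.045,0,.045):
        s=abs(b-np.median(L[:,1:3].mean(1))-o)<.006; print("end",o,a[s].min().round(4),a[s].max().round(4))
    return E,N
if __name__=="__main__":
    meas("pics/w2.png",pickle.load(open("w2.pkl","rb")),225,380,60,250,2.855-np.pi,1)
    go((.545-.0,-.197,.33),.337)
E
python3 m.py
```

```text
bbox [  237    68   130   172 19713]
along 0.3291251994303814 0.5152793584124276 0.18615415898204618
[[0.3331 0.3344 0.3731 0.0387]
 [0.3451 0.2857 0.4217 0.136 ]
 [0.3571 0.2861 0.4211 0.135 ]
 [0.3691 0.2855 0.4216 0.1361]
 [0.3811 0.2859 0.4219 0.1361]
 [0.3931 0.2853 0.4214 0.1361]
 [0.4051 0.2847 0.4218 0.1372]
 [0.4171 0.2851 0.4212 0.1361]
 [0.4291 0.2845 0.4216 0.1372]
 [0.4411 0.2849 0.421  0.136 ]
 [0.4531 0.2843 0.4214 0.1372]
 [0.4651 0.2848 0.4207 0.1359]
 [0.4771 0.2842 0.42   0.1358]
 [0.4891 0.2847 0.4205 0.1358]
 [0.5011 0.2841 0.4197 0.1357]
 [0.5131 0.2847 0.4201 0.1354]]
end -0.045 0.3388 0.5128
end 0 0.3291 0.5067
end 0.045 0.3398 0.514
tcp [0.5519 0.2173 0.3321] [3.1411e+00 6.0000e-04 2.8553e+00] t 2.7
t [-0.736  -2.6627  0.013 ] a [ 2.000e-04 -1.000e-04  4.008e-01] rows 9.937251873253174 20.152073499517908
```

Loaded tote: centre (.509,.218), yaw ≈ −.295. Measured sizes are 186×136 mm, against 184×133 nominal with edge blur. Next is the same view over the empty tote.

Emit:
jog_arm --deltas '[{"tx":-0.05,"ty":-0.1,"tz":0,"ax":0,"ay":0,"az":0.0198,"jaw":1},{"tx":-0.1,"ty":-0.2,"tz":0,"ax":0,"ay":0,"az":0.0396,"jaw":1},{"tx":-0.15,"ty":-0.3,"tz":0,"ax":0,"ay":0,"az":0.0594,"jaw":1},{"tx":-0.2,"ty":-0.4,"tz":0,"ax":0,"ay":0,"az":0.0792,"jaw":1},{"tx":-0.25,"ty":-0.5,"tz":0,"ax":0,"ay":0,"az":0.099,"jaw":1},{"tx":-0.3,"ty":-0.6,"tz":0,"ax":0,"ay":0,"az":0.1188,"jaw":1},{"tx":-0.35,"ty":-0.7,"tz":0,"ax":0,"ay":0,"az":0.1386,"jaw":1},{"tx":-0.4,"ty":-0.8,"tz":0,"ax":0,"ay":0,"az":0.1584,"jaw":1},{"tx":-0.45,"ty":-0.9,"tz":0,"ax":0,"ay":0,"az":0.1782,"jaw":1},{"tx":-0.49,"ty":-1,"tz":0,"ax":0,"ay":0,"az":0.198,"jaw":1}]'

```text
time_s: 3.53
ee_pos: [0.5805, 0.0516, 0.332]
eef_rot: [3.141, 0.0, 1.604]
wrist_force: [-0.0, 0.3, 0.1]
opening: 0.0941
grip_force: 0.0
```

Emit:
jog_arm --deltas '[{"tx":-0.09,"ty":-0.06,"tz":0,"ax":0,"ay":0,"az":0.0198,"jaw":1},{"tx":-0.18,"ty":-0.12,"tz":0,"ax":0,"ay":0,"az":0.0396,"jaw":1},{"tx":-0.27,"ty":-0.18,"tz":0,"ax":0,"ay":0,"az":0.0594,"jaw":1},{"tx":-0.36,"ty":-0.24,"tz":0,"ax":0,"ay":0,"az":0.0792,"jaw":1},{"tx":-0.45,"ty":-0.3,"tz":0,"ax":0,"ay":0,"az":0.099,"jaw":1},{"tx":-0.54,"ty":-0.36,"tz":0,"ax":0,"ay":0,"az":0.1188,"jaw":1},{"tx":-0.63,"ty":-0.42,"tz":0,"ax":0,"ay":0,"az":0.1386,"jaw":1},{"tx":-0.72,"ty":-0.48,"tz":0,"ax":0,"ay":0,"az":0.1584,"jaw":1},{"tx":-0.81,"ty":-0.54,"tz":0,"ax":0,"ay":0,"az":0.1782,"jaw":1},{"tx":-0.87,"ty":-0.59,"tz":0,"ax":0,"ay":0,"az":0.198,"jaw":1}]'

```text
time_s: 4.37
ee_pos: [0.4965, -0.0824, 0.3319]
eef_rot: [3.141, -0.001, 0.36]
wrist_force: [0.0, 0.4, 0.5]
opening: 0.0941
grip_force: 0.0
```

Emit:
jog_arm --deltas '[{"tx":-0.05,"ty":0.15,"tz":0,"ax":0,"ay":0,"az":0.005,"jaw":1},{"tx":-0.1,"ty":0.3,"tz":0,"ax":0,"ay":0,"az":0.005,"jaw":1},{"tx":-0.15,"ty":0.45,"tz":0,"ax":0,"ay":0,"az":0.005,"jaw":1},{"tx":-0.2,"ty":0.6,"tz":0,"ax":0,"ay":0,"az":0.005,"jaw":1},{"tx":-0.28,"ty":0.82,"tz":0,"ax":0,"ay":0,"az":0.005,"jaw":1},{"tx":-0.28,"ty":0.82,"tz":0,"ax":0,"ay":0,"az":0.005,"jaw":1},{"tx":-0.28,"ty":0.82,"tz":0,"ax":0,"ay":0,"az":0.005,"jaw":1},{"tx":-0.28,"ty":0.82,"tz":0,"ax":0,"ay":0,"az":0.005,"jaw":1},{"tx":-0.28,"ty":0.82,"tz":0,"ax":0,"ay":0,"az":0.005,"jaw":1},{"tx":-0.28,"ty":0.82,"tz":0,"ax":0,"ay":0,"az":0.005,"jaw":1}]'

```text
time_s: 5.2
ee_pos: [0.5024, -0.2105, 0.3318]
eef_rot: [3.141, -0.0, 0.336]
wrist_force: [-0.0, 0.4, 0.4]
opening: 0.0941
grip_force: 0.0
```

```bash
python3 - <<'E'
from m import *
p=manip.camera_params("wrist"); im=manip.read_camera("wrist")[:,:,::-1]
cv2.imwrite("pics/w3.png",im); pickle.dump(p,open("w3.pkl","wb"))
s=manip.state(); print(s["ee_pos"],s["eef_rot"],s["time_s"])
meas("pics/w3.png",p,150,480,0,272,s["eef_rot"][2],1)
E
```

```text
[ 0.5023828  -0.21067399  0.33177327] [ 3.14132812e+00 -4.24393656e-04  3.36201379e-01] 5.25
bbox [  247    75   130   171 20027]
along 0.351217364449695 0.5379069480756505 0.18668958362595556
[[ 0.3552 -0.3844 -0.3455  0.039 ]
 [ 0.3672 -0.4323 -0.2964  0.136 ]
 [ 0.3792 -0.433  -0.2969  0.1361]
 [ 0.3912 -0.4325 -0.2962  0.1362]
 [ 0.4032 -0.433  -0.2968  0.1363]
 [ 0.4152 -0.4326 -0.2961  0.1364]
 [ 0.4272 -0.432  -0.2957  0.1363]
 [ 0.4392 -0.4326 -0.2961  0.1365]
 [ 0.4512 -0.4321 -0.2956  0.1365]
 [ 0.4632 -0.4326 -0.2961  0.1364]
 [ 0.4752 -0.4321 -0.2956  0.1366]
 [ 0.4872 -0.4316 -0.2961  0.1355]
 [ 0.4992 -0.4321 -0.2956  0.1365]
 [ 0.5112 -0.4316 -0.2962  0.1354]
 [ 0.5232 -0.431  -0.2957  0.1354]
 [ 0.5352 -0.4315 -0.2962  0.1353]]
end -0.045 0.3611 0.5369
end 0 0.3512 0.534
end 0.045 0.3611 0.5369
```

View pics/w3.png

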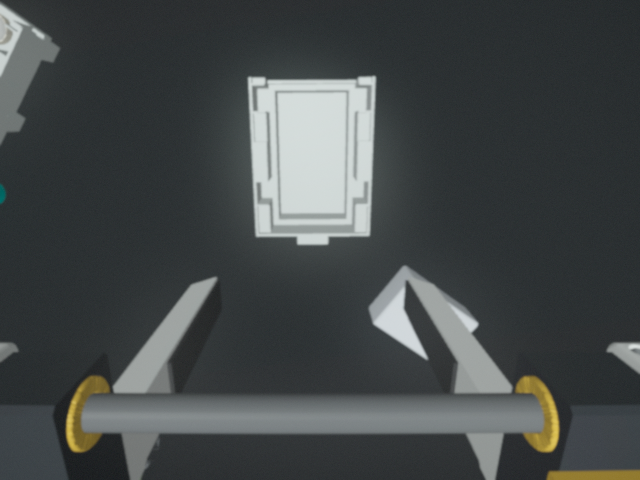

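Empty tote: centre (.544,−.196), yaw .340. The picture shows the tote at cols 247–377 and rows 75–245, with the grip tab towards the robot. I'll grip its left (+y) block at (.520,−.1425).

Emit:
jog_arm --deltas '[{"tx":0.05,"ty":-0.08,"tz":0.1,"ax":0,"ay":0,"az":0,"jaw":1},{"tx":0.1,"ty":-0.16,"tz":0.2,"ax":0,"ay":0,"az":0,"jaw":1},{"tx":0.15,"ty":-0.24,"tz":0.35,"ax":0,"ay":0,"az":0,"jaw":1},{"tx":0.2,"ty":-0.32,"tz":0.5,"ax":0,"ay":0,"az":0,"jaw":1},{"tx":0.26,"ty":-0.39,"tz":0.65,"ax":0,"ay":0,"az":-0.0006,"jaw":1},{"tx":0.26,"ty":-0.39,"tz":0.8,"ax":0,"ay":0,"az":-0.0006,"jaw":1},{"tx":0.26,"ty":-0.39,"tz":0.95,"ax":0,"ay":0,"az":-0.0006,"jaw":1},{"tx":0.26,"ty":-0.39,"tz":1,"ax":0,"ay":0,"az":-0.0006,"jaw":1},{"tx":0.26,"ty":-0.39,"tz":1,"ax":0,"ay":0,"az":-0.0006,"jaw":1},{"tx":0.26,"ty":-0.39,"tz":1,"ax":0,"ay":0,"az":-0.0006,"jaw":1}]'

```text
time_s: 6.08
ee_pos: [0.5202, -0.1436, 0.182]
eef_rot: [3.141, -0.0, 0.339]
wrist_force: [0.5, -0.7, 0.9]
opening: 0.094
grip_force: 0.0
```

Emit:
jog_arm --deltas '[{"tx":0,"ty":0,"tz":0.12,"ax":0,"ay":0,"az":0,"jaw":1},{"tx":0,"ty":0,"tz":0.24,"ax":0,"ay":0,"az":0,"jaw":1},{"tx":0,"ty":0,"tz":0.36,"ax":0,"ay":0,"az":0,"jaw":1},{"tx":0,"ty":0,"tz":0.46,"ax":0,"ay":0,"az":0,"jaw":1},{"tx":0,"ty":0,"tz":0.55,"ax":0,"ay":0,"az":0,"jaw":1},{"tx":0,"ty":0,"tz":0.64,"ax":0,"ay":0,"az":0,"jaw":1},{"tx":0,"ty":0,"tz":0.72,"ax":0,"ay":0,"az":0,"jaw":1},{"tx":0,"ty":0,"tz":0.8,"ax":0,"ay":0,"az":0,"jaw":1},{"tx":0,"ty":0,"tz":0.86,"ax":0,"ay":0,"az":0,"jaw":1},{"tx":0,"ty":0,"tz":0.88,"ax":0,"ay":0,"az":0,"jaw":1}]'

```text
time_s: 6.92
ee_pos: [0.5194, -0.1436, 0.0484]
eef_rot: [-3.141, 0.001, 0.338]
wrist_force: [0.3, 0.3, 0.6]
opening: 0.0939
grip_force: 0.0
```

Emit:
jog_arm --deltas '[{"tx":0,"ty":0,"tz":0,"ax":0,"ay":0,"az":0,"jaw":0.6},{"tx":0,"ty":0,"tz":0,"ax":0,"ay":0,"az":0,"jaw":0.2},{"tx":0,"ty":0,"tz":0,"ax":0,"ay":0,"az":0,"jaw":-0.1},{"tx":0,"ty":0,"tz":0,"ax":0,"ay":0,"az":0,"jaw":-0.3},{"tx":0,"ty":0,"tz":0,"ax":0,"ay":0,"az":0,"jaw":-0.5},{"tx":0,"ty":0,"tz":0,"ax":0,"ay":0,"az":0,"jaw":-0.6},{"tx":0,"ty":0,"tz":0,"ax":0,"ay":0,"az":0,"jaw":-0.7},{"tx":0,"ty":0,"tz":0,"ax":0,"ay":0,"az":0,"jaw":-1},{"tx":0,"ty":0,"tz":0,"ax":0,"ay":0,"az":0,"jaw":-1},{"tx":0,"ty":0,"tz":0,"ax":0,"ay":0,"az":0,"jaw":-1}]'

```text
time_s: 7.75
ee_pos: [0.5198, -0.1438, 0.0494]
eef_rot: [-3.142, 0.0, 0.338]
wrist_force: [-0.7, 0.1, 0.1]
opening: 0.0305
grip_force: 0.0
```

Still closing, with 30.5 mm open and no contact yet. I'll wait one more call, then lift slowly.

Emit:
jog_arm --deltas '[{"tx":0,"ty":0,"tz":0,"ax":0,"ay":0,"az":0,"jaw":-1},{"tx":0,"ty":0,"tz":0,"ax":0,"ay":0,"az":0,"jaw":-1},{"tx":0,"ty":0,"tz":0,"ax":0,"ay":0,"az":0,"jaw":-1},{"tx":0,"ty":0,"tz":0,"ax":0,"ay":0,"az":0,"jaw":-1},{"tx":0,"ty":0,"tz":0,"ax":0,"ay":0,"az":0,"jaw":-1},{"tx":0,"ty":0,"tz":0,"ax":0,"ay":0,"az":0,"jaw":-1},{"tx":0,"ty":0,"tz":0,"ax":0,"ay":0,"az":0,"jaw":-1},{"tx":0,"ty":0,"tz":0,"ax":0,"ay":0,"az":0,"jaw":-1},{"tx":0,"ty":0,"tz":0,"ax":0,"ay":0,"az":0,"jaw":-1},{"tx":0,"ty":0,"tz":0,"ax":0,"ay":0,"az":0,"jaw":-1}]'

```text
time_s: 8.58
ee_pos: [0.5198, -0.1437, 0.0494]
eef_rot: [-3.141, 0.0, 0.338]
wrist_force: [0.6, 1.7, -0.1]
opening: 0.0167
grip_force: 30.0
```

Emit:
jog_arm --deltas '[{"tx":0,"ty":0,"tz":-0.03,"ax":0,"ay":0,"az":0,"jaw":-1},{"tx":0,"ty":0,"tz":-0.06,"ax":0,"ay":0,"az":0,"jaw":-1},{"tx":0,"ty":0,"tz":-0.1,"ax":0,"ay":0,"az":0,"jaw":-1},{"tx":0,"ty":0,"tz":-0.16,"ax":0,"ay":0,"az":0,"jaw":-1},{"tx":0,"ty":0,"tz":-0.24,"ax":0,"ay":0,"az":0,"jaw":-1},{"tx":0,"ty":0,"tz":-0.32,"ax":0,"ay":0,"az":0,"jaw":-1},{"tx":0,"ty":0,"tz":-0.4,"ax":0,"ay":0,"az":0,"jaw":-1},{"tx":0,"ty":0,"tz":-0.46,"ax":0,"ay":0,"az":0,"jaw":-1},{"tx":0,"ty":0,"tz":-0.5,"ax":0,"ay":0,"az":0,"jaw":-1},{"tx":0,"ty":0,"tz":-0.5,"ax":0,"ay":0,"az":0,"jaw":-1}]'

```text
time_s: 9.42
ee_pos: [0.5213, -0.1444, 0.1268]
eef_rot: [3.139, -0.003, 0.338]
wrist_force: [-0.9, 0.2, -2.7]
opening: 0.0163
grip_force: 30.0
```

```bash
python3 - <<'E'
from h import *
s=manip.state(); print(s)
t=cv2.cvtColor(manip.read_camera("top"),cv2.COLOR_RGB2BGR); w=cv2.cvtColor(manip.read_camera("wrist"),cv2.COLOR_RGB2BGR)
cv2.imwrite("pics/l.png",np.hstack([cv2.resize(t[170:370,340:540],(400,400)),cv2.resize(w,(400,300))[:,:400] if 0 else cv2.resize(w[0:480,80:560],(400,400))]))
E
```

```text
{'time_s': 9.4167, 'q': array([-4.30292960e-01,  2.10679008e-01,  1.70857844e+00, -2.27615400e-05,
        1.21821714e+00,  8.02160297e-01]), 'qvel': array([-0.00121136,  0.02279941,  0.02825506,  0.00104473, -0.02020467,
       -0.00131019]), 'joint_efforts': array([ 9.78321559e-02, -3.62253964e+01, -2.65939021e+01, -3.33590806e-02,
        5.64301293e-02,  3.25699759e-03]), 'ee_pos': array([ 0.5212786 , -0.14441641,  0.12677361]), 'eef_rot': array([ 3.13871457e+00, -2.94543484e-03,  3.38355125e-01]), 'wrist_force': array([-0.91569331,  0.24305175, -2.6700121 ]), 'torque': array([ 0.06372954,  0.12021001, -0.02477807]), 'grip_force': 29.99989315867424, 'opening': 0.016263170007236007}
```

View pics/l.png

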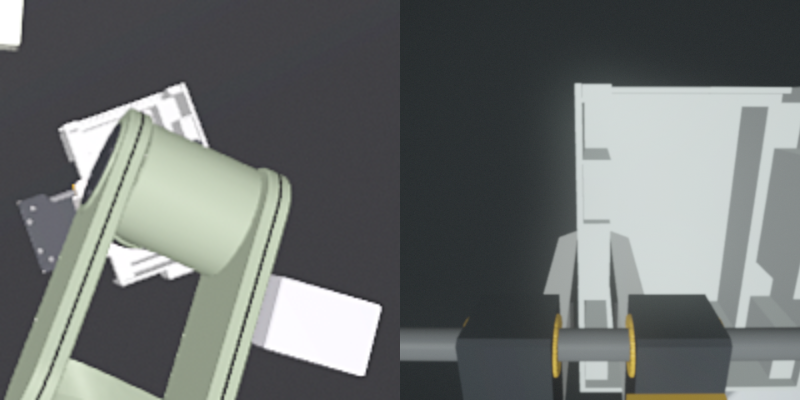

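The tote is lifted: 16.3 mm opening, 30 N grip, about 2.7 N weight. It looks straight in the fingers, with its long edge at crop col 577 vertical. Next I'll measure its pose in the hand.

```bash
python3 - <<'E'
from h import *
s=manip.state(); p=manip.camera_params("wrist"); w=cv2.cvtColor(manip.read_camera("wrist"),cv2.COLOR_RGB2BGR); cv2.imwrite("pics/w5.png",w)
R=Ro.from_euler("xyz",s["eef_rot"]); h=cv2.cvtColor(w,cv2.COLOR_BGR2HSV); m=(h[...,2]>100)&(h[...,1]<60)
o,_=ray("wrist",[[0,0]],p)
def tool(uv,tz):
    o,d=ray("wrist",uv,p); o=R.inv().apply(o-s["ee_pos"]); d=R.inv().apply(d); return (o+d*((tz-o[2])/d[:,2])[:,None])[:,:2]*1000
for r in (120,150,180,210,240):
    c=np.nonzero(m[r])[0]; print("row",r,c.min(),c.max(),tool([[c.min(),r],[c.max(),r]],-.031).round(1).tolist())
for c in (300,340,400,460,520):
    r=np.nonzero(m[:270,c])[0].min(); print("col",c,r,tool([[c,r]],-.031).round(1).tolist(),"z46",tool([[c,r]],.003).round(1).tolist())
E
```

```text
row 120 289 639 [[85.8, -8.3], [86.2, 122.5]]
row 150 289 637 [[74.9, -8.5], [75.2, 124.3]]
row 180 290 630 [[63.5, -8.3], [63.7, 124.3]]
row 210 290 623 [[51.7, -8.5], [51.8, 124.3]]
row 240 291 616 [[39.3, -8.3], [39.3, 124.3]]
col 300 100 [[92.8, -4.2]] z46 [[94.6, -5.2]]
col 340 103 [[91.7, 10.4]] z46 [[93.3, 12.8]]
col 400 103 [[91.7, 32.4]] z46 [[93.4, 39.8]]
col 460 104 [[91.5, 54.5]] z46 [[93.0, 66.9]]
col 520 104 [[91.6, 76.7]] z46 [[93.1, 94.2]]
```

The tote hangs level. Its rim measures 132.6 mm wide in the hand, with its centre at tool (5.8, 58.0) mm. The placing TCP is therefore (.498,.1605), yaw 2.847, z≈.123. I'll lift and start the turn.

Emit:
jog_arm --deltas '[{"tx":0,"ty":0,"tz":-0.06,"ax":0,"ay":0,"az":0,"jaw":-1},{"tx":0,"ty":0,"tz":-0.14,"ax":0,"ay":0,"az":0,"jaw":-1},{"tx":0,"ty":0,"tz":-0.24,"ax":0,"ay":0,"az":0,"jaw":-1},{"tx":0.02,"ty":-0.05,"tz":-0.34,"ax":0,"ay":0,"az":-0.004,"jaw":-1},{"tx":0.04,"ty":-0.12,"tz":-0.44,"ax":0,"ay":0,"az":-0.012,"jaw":-1},{"tx":0.07,"ty":-0.2,"tz":-0.53,"ax":0,"ay":0,"az":-0.024,"jaw":-1},{"tx":0.1,"ty":-0.3,"tz":-0.6,"ax":0,"ay":0,"az":-0.038,"jaw":-1},{"tx":0.14,"ty":-0.4,"tz":-0.66,"ax":0,"ay":0,"az":-0.052,"jaw":-1},{"tx":0.18,"ty":-0.51,"tz":-0.7,"ax":0,"ay":0,"az":-0.066,"jaw":-1},{"tx":0.22,"ty":-0.62,"tz":-0.7,"ax":0,"ay":0,"az":-0.08,"jaw":-1}]'

```text
time_s: 10.4
ee_pos: [0.5215, -0.0448, 0.2325]
eef_rot: [3.137, -0.002, 0.845]
wrist_force: [0.7, -0.4, -2.9]
opening: 0.0165
grip_force: 30.0
```

```bash
python3 - <<'E'
from h import *
go((.498,.1605,.231),2.847); print(manip.state()["opening"])
E
```

```text
tcp [ 0.5215 -0.0448  0.2325] [ 3.1375e+00 -2.0000e-03  8.4500e-01] t 10.4
t [ 0.9199 -1.0256  0.0075] a [ 0.0007  0.0004 -0.3186] rows 4.955828666163176 16.02060248126084
0.016544762308336285
```

Emit:
jog_arm --deltas '[{"tx":0.09,"ty":-0.1,"tz":0,"ax":0,"ay":0,"az":-0.014,"jaw":-1},{"tx":0.18,"ty":-0.2,"tz":0,"ax":0,"ay":0,"az":-0.03,"jaw":-1},{"tx":0.28,"ty":-0.31,"tz":0,"ax":0,"ay":0,"az":-0.046,"jaw":-1},{"tx":0.38,"ty":-0.42,"tz":0,"ax":0,"ay":0,"az":-0.062,"jaw":-1},{"tx":0.48,"ty":-0.53,"tz":0,"ax":0,"ay":0,"az":-0.078,"jaw":-1},{"tx":0.58,"ty":-0.64,"tz":0,"ax":0,"ay":0,"az":-0.094,"jaw":-1},{"tx":0.68,"ty":-0.75,"tz":0,"ax":0,"ay":0,"az":-0.11,"jaw":-1},{"tx":0.77,"ty":-0.86,"tz":0,"ax":0,"ay":0,"az":-0.126,"jaw":-1},{"tx":0.85,"ty":-0.94,"tz":0,"ax":0,"ay":0,"az":-0.142,"jaw":-1},{"tx":0.9,"ty":-1,"tz":0,"ax":0,"ay":0,"az":-0.158,"jaw":-1}]'

```text
time_s: 11.23
ee_pos: [0.4983, 0.1571, 0.2304]
eef_rot: [3.141, -0.0, 1.84]
wrist_force: [-0.6, 0.7, -2.1]
opening: 0.0165
grip_force: 30.0
```

Emit:
jog_arm --deltas '[{"tx":0,"ty":0,"tz":0,"ax":0,"ay":0,"az":-0.016,"jaw":-1},{"tx":0,"ty":0,"tz":0,"ax":0,"ay":0,"az":-0.034,"jaw":-1},{"tx":0,"ty":0,"tz":0,"ax":0,"ay":0,"az":-0.052,"jaw":-1},{"tx":0,"ty":0,"tz":0,"ax":0,"ay":0,"az":-0.07,"jaw":-1},{"tx":0,"ty":0,"tz":0,"ax":0,"ay":0,"az":-0.088,"jaw":-1},{"tx":0,"ty":0,"tz":0,"ax":0,"ay":0,"az":-0.106,"jaw":-1},{"tx":0,"ty":0,"tz":0,"ax":0,"ay":0,"az":-0.124,"jaw":-1},{"tx":0,"ty":0,"tz":0,"ax":0,"ay":0,"az":-0.14,"jaw":-1},{"tx":0,"ty":0,"tz":0,"ax":0,"ay":0,"az":-0.152,"jaw":-1},{"tx":0,"ty":0,"tz":0,"ax":0,"ay":0,"az":-0.16,"jaw":-1}]'

```text
time_s: 12.07
ee_pos: [0.4986, 0.1553, 0.2304]
eef_rot: [-3.141, 0.001, 2.843]
wrist_force: [-0.3, 1.8, -2.6]
opening: 0.0163
grip_force: 30.0
```

```bash
python3 - <<'E'
from h import *
go((.498,.1605,.170),2.847); s=manip.state(); print(s["opening"],s["qvel"].round(3))
E
```

```text
tcp [0.4986 0.1553 0.2304] [-3.1414e+00  1.1000e-03  2.8425e+00] t 12.0667
t [0.0143 0.0317 0.4028] a [-0.      0.0002 -0.0007] rows 1.4544358608841448 0.03675438821831171
0.016345080410930204 [ 0.001 -0.     0.    -0.001 -0.001 -0.567]
```

Emit:
jog_arm --deltas '[{"tx":0.01,"ty":0.03,"tz":0.04,"ax":0,"ay":0,"az":-0.001,"jaw":-1},{"tx":0.014,"ty":0.032,"tz":0.1,"ax":0,"ay":0,"az":-0.001,"jaw":-1},{"tx":0.014,"ty":0.032,"tz":0.18,"ax":0,"ay":0,"az":-0.001,"jaw":-1},{"tx":0.014,"ty":0.032,"tz":0.26,"ax":0,"ay":0,"az":-0.001,"jaw":-1},{"tx":0.014,"ty":0.032,"tz":0.33,"ax":0,"ay":0,"az":-0.001,"jaw":-1},{"tx":0.014,"ty":0.032,"tz":0.38,"ax":0,"ay":0,"az":-0.001,"jaw":-1},{"tx":0.014,"ty":0.032,"tz":0.4,"ax":0,"ay":0,"az":-0.001,"jaw":-1},{"tx":0.014,"ty":0.032,"tz":0.4,"ax":0,"ay":0,"az":-0.001,"jaw":-1},{"tx":0.014,"ty":0.032,"tz":0.4,"ax":0,"ay":0,"az":-0.001,"jaw":-1},{"tx":0.014,"ty":0.032,"tz":0.4,"ax":0,"ay":0,"az":-0.001,"jaw":-1}]'

```text
time_s: 12.9
ee_pos: [0.4985, 0.1608, 0.1701]
eef_rot: [3.141, 0.001, 2.845]
wrist_force: [0.4, 0.6, -2.2]
opening: 0.0164
grip_force: 30.0
```

```bash
python3 - <<'E'
from h import *
go((.498,.1605,.1234),2.847); s=manip.state(); print(s["opening"],s["wrist_force"])
p=manip.camera_params("wrist"); w=cv2.cvtColor(manip.read_camera("wrist"),cv2.COLOR_RGB2BGR); cv2.imwrite("pics/w6.png",w)
R=Ro.from_euler("xyz",s["eef_rot"]); h=cv2.cvtColor(w,cv2.COLOR_BGR2HSV); m=(h[...,2]>100)&(h[...,1]<60)
def tool(uv,tz):
    o,d=ray("wrist",uv,p); o=R.inv().apply(o-s["ee_pos"]); d=R.inv().apply(d); return (o+d*((tz-o[2])/d[:,2])[:,None])[:,:2]*1000
for r in (150,180,210,240):
    c=np.nonzero(m[r])[0]; print("row",r,c.min(),c.max(),tool([[c.min(),r],[c.max(),r]],-.031).round(1).tolist())
S=cv2.cvtColor(manip.read_camera("side"),cv2.COLOR_RGB2BGR)
cv2.imwrite("pics/s6.png",np.hstack([cv2.resize(S[230:390,180:380],(500,400)),cv2.resize(w,(300,400))]))
E
```

```text
tcp [0.4985 0.1608 0.1701] [3.1410e+00 1.3000e-03 2.8452e+00] t 12.9
t [ 0.0028 -0.0029  0.3116] a [ 0.0001  0.0002 -0.0003] rows 1.1209054483970018 0.018827685838767105
0.016408078040035683 [ 0.38885318  0.62004227 -2.15494615]
row 150 289 637 [[73.9, -8.7], [74.2, 124.3]]
row 180 290 630 [[62.5, -8.5], [62.7, 124.3]]
row 210 290 624 [[50.7, -8.7], [50.7, 124.7]]
row 240 291 616 [[38.3, -8.5], [38.2, 124.3]]
```

View pics/s6.png

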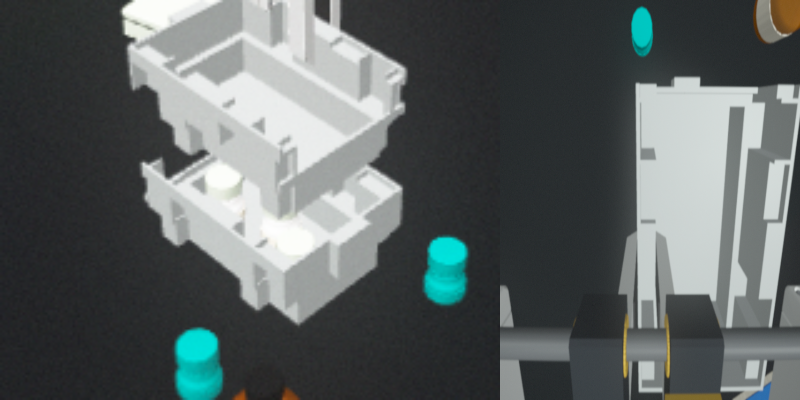

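The side crop shows the empty tote hovering straight above the loaded one, aligned and turned half round (grip tab of the lower tote visible at the near end). I'm lowering slowly.

Emit:
jog_arm --deltas '[{"tx":0,"ty":0,"tz":0.04,"ax":0,"ay":0,"az":0,"jaw":-1},{"tx":0,"ty":0,"tz":0.09,"ax":0,"ay":0,"az":0,"jaw":-1},{"tx":0,"ty":0,"tz":0.14,"ax":0,"ay":0,"az":0,"jaw":-1},{"tx":0,"ty":0,"tz":0.18,"ax":0,"ay":0,"az":0,"jaw":-1},{"tx":0,"ty":0,"tz":0.21,"ax":0,"ay":0,"az":0,"jaw":-1},{"tx":0,"ty":0,"tz":0.23,"ax":0,"ay":0,"az":0,"jaw":-1},{"tx":0,"ty":0,"tz":0.25,"ax":0,"ay":0,"az":0,"jaw":-1},{"tx":0,"ty":0,"tz":0.265,"ax":0,"ay":0,"az":0,"jaw":-1},{"tx":0,"ty":0,"tz":0.28,"ax":0,"ay":0,"az":0,"jaw":-1},{"tx":0,"ty":0,"tz":0.29,"ax":0,"ay":0,"az":0,"jaw":-1}]'

```text
time_s: 13.83
ee_pos: [0.4979, 0.1607, 0.1259]
eef_rot: [3.142, 0.0, 2.845]
wrist_force: [0.3, 0.2, -1.6]
opening: 0.0163
grip_force: 30.0
```

Emit:
jog_arm --deltas '[{"tx":0,"ty":0,"tz":0.003,"ax":0,"ay":0,"az":0,"jaw":-1},{"tx":0,"ty":0,"tz":0.006,"ax":0,"ay":0,"az":0,"jaw":-1},{"tx":0,"ty":0,"tz":0.009,"ax":0,"ay":0,"az":0,"jaw":-1},{"tx":0,"ty":0,"tz":0.012,"ax":0,"ay":0,"az":0,"jaw":-1},{"tx":0,"ty":0,"tz":0.015,"ax":0,"ay":0,"az":0,"jaw":-1},{"tx":0,"ty":0,"tz":0.017,"ax":0,"ay":0,"az":0,"jaw":-1},{"tx":0,"ty":0,"tz":0.018,"ax":0,"ay":0,"az":0,"jaw":-1},{"tx":0,"ty":0,"tz":0.018,"ax":0,"ay":0,"az":0,"jaw":-1},{"tx":0,"ty":0,"tz":0.018,"ax":0,"ay":0,"az":0,"jaw":-1},{"tx":0,"ty":0,"tz":0.018,"ax":0,"ay":0,"az":0,"jaw":-1}]'

```text
time_s: 14.67
ee_pos: [0.4979, 0.1607, 0.1234]
eef_rot: [3.141, 0.0, 2.845]
wrist_force: [-1.4, -0.5, -0.6]
opening: 0.0163
grip_force: 30.0
```

Weight is coming off at z=.1234, as predicted. I'll press 1 mm more and check.

Emit:
jog_arm --deltas '[{"tx":0,"ty":0,"tz":0.002,"ax":0,"ay":0,"az":0,"jaw":-1},{"tx":0,"ty":0,"tz":0.004,"ax":0,"ay":0,"az":0,"jaw":-1},{"tx":0,"ty":0,"tz":0.006,"ax":0,"ay":0,"az":0,"jaw":-1},{"tx":0,"ty":0,"tz":0.008,"ax":0,"ay":0,"az":0,"jaw":-1},{"tx":0,"ty":0,"tz":0.008,"ax":0,"ay":0,"az":0,"jaw":-1},{"tx":0,"ty":0,"tz":0.008,"ax":0,"ay":0,"az":0,"jaw":-1},{"tx":0,"ty":0,"tz":0.008,"ax":0,"ay":0,"az":0,"jaw":-1},{"tx":0,"ty":0,"tz":0.008,"ax":0,"ay":0,"az":0,"jaw":-1},{"tx":0,"ty":0,"tz":0.008,"ax":0,"ay":0,"az":0,"jaw":-1},{"tx":0,"ty":0,"tz":0.008,"ax":0,"ay":0,"az":0,"jaw":-1}]'

```text
time_s: 15.5
ee_pos: [0.4979, 0.1607, 0.1233]
eef_rot: [-3.142, 0.0, 2.845]
wrist_force: [-3.2, -1.3, 6.1]
opening: 0.0166
grip_force: 30.0
```

```bash
python3 - <<'E'
from h import *
s=manip.state(); print(s["ee_pos"],s["wrist_force"],s["torque"])
S=cv2.cvtColor(manip.read_camera("side"),cv2.COLOR_RGB2BGR)
cv2.imwrite("pics/s7.png",cv2.resize(S[230:390,200:360],(600,600)))
E
```

```text
[0.49791824 0.16067212 0.12334946] [-3.24003377 -1.25237162  6.09872673] [-0.26188932  0.71822708  0.02778104]
```

View pics/s7.png

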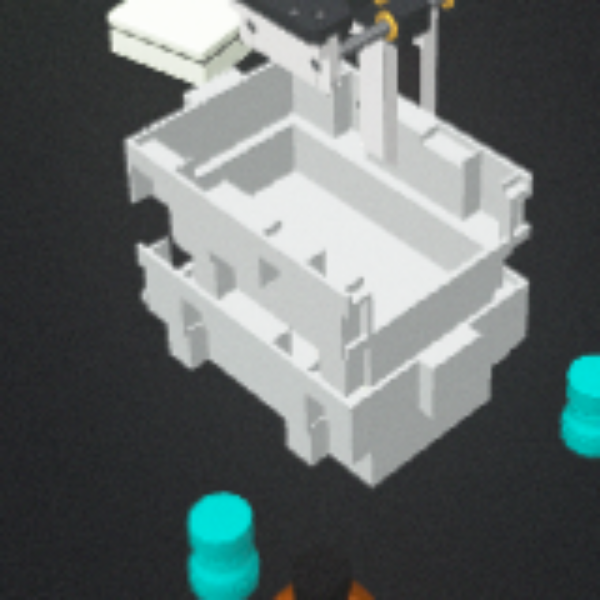

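The side view shows the empty tote standing level on the lower one, feet inside the lip and low fronts at opposite ends. It is firm on the ledges (z .1233, 6 N load). I'm releasing, then will retreat upward.

Emit:
jog_arm --deltas '[{"tx":0,"ty":0,"tz":-0.006,"ax":0,"ay":0,"az":0,"jaw":-1},{"tx":0,"ty":0,"tz":-0.006,"ax":0,"ay":0,"az":0,"jaw":-0.6},{"tx":0,"ty":0,"tz":-0.006,"ax":0,"ay":0,"az":0,"jaw":-0.5},{"tx":0,"ty":0,"tz":-0.006,"ax":0,"ay":0,"az":0,"jaw":-0.4},{"tx":0,"ty":0,"tz":-0.006,"ax":0,"ay":0,"az":0,"jaw":-0.3},{"tx":0,"ty":0,"tz":-0.006,"ax":0,"ay":0,"az":0,"jaw":-0.2},{"tx":0,"ty":0,"tz":-0.006,"ax":0,"ay":0,"az":0,"jaw":-0.1},{"tx":0,"ty":0,"tz":-0.006,"ax":0,"ay":0,"az":0,"jaw":0},{"tx":0,"ty":0,"tz":-0.006,"ax":0,"ay":0,"az":0,"jaw":0},{"tx":0,"ty":0,"tz":-0.006,"ax":0,"ay":0,"az":0,"jaw":0}]'

```text
time_s: 16.38
ee_pos: [0.4978, 0.1607, 0.1229]
eef_rot: [-3.142, 0.0, 2.845]
wrist_force: [-0.1, 0.7, 0.1]
opening: 0.0467
grip_force: 0.0
```

Emit:
jog_arm --deltas '[{"tx":0,"ty":0,"tz":-0.02,"ax":0,"ay":0,"az":0,"jaw":0},{"tx":0,"ty":0,"tz":-0.06,"ax":0,"ay":0,"az":0,"jaw":0},{"tx":0,"ty":0,"tz":-0.12,"ax":0,"ay":0,"az":0,"jaw":0},{"tx":0,"ty":0,"tz":-0.2,"ax":0,"ay":0,"az":0,"jaw":0},{"tx":0,"ty":0,"tz":-0.3,"ax":0,"ay":0,"az":0,"jaw":0},{"tx":0,"ty":0,"tz":-0.42,"ax":0,"ay":0,"az":0,"jaw":0},{"tx":0,"ty":0,"tz":-0.55,"ax":0,"ay":0,"az":0,"jaw":0},{"tx":0,"ty":0,"tz":-0.7,"ax":0,"ay":0,"az":0,"jaw":0},{"tx":0,"ty":0,"tz":-0.85,"ax":0,"ay":0,"az":0,"jaw":0},{"tx":0,"ty":0,"tz":-1,"ax":0,"ay":0,"az":0,"jaw":0}]'

```text
time_s: 17.22
ee_pos: [0.4979, 0.1607, 0.2757]
eef_rot: [3.141, 0.002, 2.845]
wrist_force: [0.6, 0.6, 0.5]
opening: 0.047
grip_force: 0.0
```

Emit:
jog_arm --deltas '[{"tx":-0.1,"ty":-0.3,"tz":-0.2,"ax":0,"ay":0,"az":0,"jaw":0},{"tx":-0.2,"ty":-0.5,"tz":-0.4,"ax":0,"ay":0,"az":0,"jaw":0},{"tx":-0.3,"ty":-0.7,"tz":-0.5,"ax":0,"ay":0,"az":0,"jaw":0},{"tx":-0.4,"ty":-0.9,"tz":-0.5,"ax":0,"ay":0,"az":0,"jaw":0},{"tx":-0.4,"ty":-1,"tz":-0.5,"ax":0,"ay":0,"az":0,"jaw":0},{"tx":-0.4,"ty":-1,"tz":-0.5,"ax":0,"ay":0,"az":0,"jaw":0},{"tx":-0.4,"ty":-1,"tz":-0.5,"ax":0,"ay":0,"az":0,"jaw":0},{"tx":-0.4,"ty":-1,"tz":-0.5,"ax":0,"ay":0,"az":0,"jaw":0},{"tx":-0.4,"ty":-1,"tz":-0.5,"ax":0,"ay":0,"az":0,"jaw":0},{"tx":-0.4,"ty":-1,"tz":-0.5,"ax":0,"ay":0,"az":0,"jaw":0}]'

```text
time_s: 18.05
ee_pos: [0.5112, 0.0011, 0.3478]
eef_rot: [3.141, -0.0, 2.847]
wrist_force: [0.4, 0.0, -0.1]
opening: 0.0468
grip_force: 0.0
```

```bash
python3 - <<'E'
from h import *
S=cv2.cvtColor(manip.read_camera("side"),cv2.COLOR_RGB2BGR); T=cv2.cvtColor(manip.read_camera("top"),cv2.COLOR_RGB2BGR)
cv2.imwrite("pics/f.png",np.hstack([cv2.resize(S[230:390,200:360],(400,400)),cv2.resize(T[200:360,140:300],(400,400))]))
E
```

```text
(no output)
```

View pics/f.png

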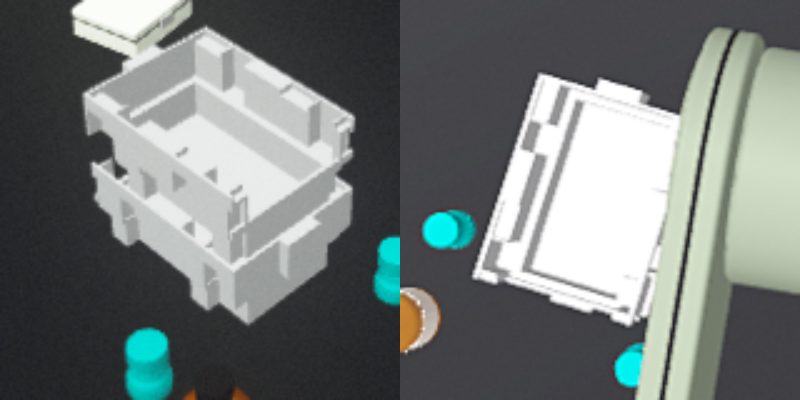

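The stack stands level and square, with the upper tote's grip tab at the far end and the lower one's at the near end. The gripper is clear and the other things are untouched.

```bash
python3 -c "
from plant import manip
print(manip.hand_in())"
```

```text
the job is handed in; nothing more can be done
None
```

The job is handed in at about 18 s. The empty tote stands level on the loaded tote's ledges, turned half round and released, and in the last pictures the lower tote and the bench things in view had not moved; the hand-in call returned no verdict.

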